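# Unlatch the orange shell case

## Robot

A 6-joint arm with a two-finger parallel gripper is mounted at the origin on the work surface. World frame = base frame: x ahead of the robot, y to its left, z up, the work surface at z = 0. Lengths are in mm, angles in degrees, forces in N, time in s.
With the tool pointing down it reaches from about 300 to 850 mm from the base axis. Payload 4.2 kg.
Tool frame: the origin (TCP) lies on the mounting face of the last link; the fingertips stand 191 mm ahead of it and the grasp point (between the pads) lies 172 mm ahead of it; z points along the fingers, y is the direction in which the jaws open and shut (so a half turn about z gives the same grasp; the last joint's range is limited). The gripper opens to 91 mm and grips with 3 to 60 N. Pads are 32 mm wide; open, the fingers measure 118 mm over their backs; the gripper's body (76 mm by 178 mm) begins 60 mm behind the grasp point.
Start: joints at [67.036, 18.312, 89.639, -0, 72.044, -1.146], TCP at [213.703, 533.811, 404.776] pointing down, gripper open.
Joint ranges: [-177.97, 177.97], [-48.28, 115.42], [12.27, 149.76], [-77.06, 257.06], [2.81, 150.46], [-146.56, 146.56]. Speed limits (degrees/s): [147.25, 147.25, 180, 180, 180, 180].

## Interface

Orientations are given as [roll, pitch, yaw] about the fixed x, y, z axes, in that order (R = Rz(yaw) Ry(pitch) Rx(roll)).
In Python, from workcell import env gives the robot as it stands.
- The arm moves only by the shell command python3 -m handwheel 'ROWS' [FORCE]. ROWS is JSON, a list of rows, each an object with "gripper": the opening in per cent of the stroke, from 0 (shut) to 100 (fully open); "travel": the shift along the tool's x, y, z in m, a list of three; "twist": the turn about the tool's z in rad. In form: [{"gripper": gripper, "travel": [x, y, z], "twist": twist}, ...]. A call has 1 to 5 rows; each row shifts and turns the commanded pose from where the row before left it, along the tool's axes as they then stand; what a row does not reach is not made up. A row lasts 1/12 s, in which the tool goes at most 41.7 mm and 7.16 degrees, less where a joint would pass 70% of its speed; a pose out of reach is approached as far as the arm can. A call with a gripper value outside its range is refused whole. The fingers move at their own pace and stop on an object; FORCE is the grip in N (left out, the last holds). Time passes only in rows, so rows that do not move let the fingers close. It gives the time, the measured TCP pose, the force and the opening at its end, in the units of the state.
- env.state(): the state, without advancing time (a new reading comes with each control period).
- env.grab_frame(name): name is "scene" or "top" or "wrist"; returns a dict with "frame" (400x640x3 uint8, red, green, blue), "intrinsics" (3x3 intrinsics, pixels), "extrinsics" (4x4, takes a point from camera to world coordinates). Camera axes: x right, y down, z forward; pixel columns grow to the right and rows downward; lengths in mm; the calibration is good to about 2 mm. A picture is of the moment at which its call begins. There is no depth.
- env.job_done(): hands the job in, once; it reports no verdict.
Trained networks look in the newest picture that a camera, given by its name, has taken for a name from the list of things; names that differ only in an ending like _2 or _b are one class to them, and where a whole thing is asked for, a point or a joint stands for the part that bears it (a point fixed in the world has none). Each returns a list of dicts, best first, with "confidence" (0 to 1); they miss things now and then, are a little off and sometimes report something else, mostly with a low value. They report only what shows in the picture. A call takes as long as a camera call.
- env.trace(camera, thing): "pixels" (400x640 bool, what is visible of it) and "uv" ([column, row] in pixels, amid what is visible of it).
- env.pinpoint(camera, thing): "uv" ([column, row] in pixels: a listed point, or the origin of a listed thing).
The state is a dict: "time_s": time; "qpos": joint angles; "qvel": joint speeds; "effort": joint torques, N m; "ee_pos": TCP position; "ee_rot": TCP orientation; "force": force on the tool from outside, world axes, zero at the start; "torque": the same for the moment, N m; "gripper_width": finger opening in mm.
Only numpy, scipy, OpenCV 4.12 (cv2) and the standard library are available. Lean on these libraries where they do the work, as an engineer would, in place of code of your own. Each camera call takes 0.05 s, during which the arm holds its last target. There are 200 camera calls.

## Task

The orange specimen case is wanted for packing the shell. Slide its red safety tab all the way aside so that it no longer covers the catch lever, then lift the lever until it stands up, and leave it standing. Leave the blue case locked.

Things in the scene. Friction and masses are not known exactly. Their poses are not given: they have to be found in the camera images.
- orange_catch (a point): Point on the orange hard case (170 x 250 x 80 mm, immovable; a like blue one stands near): middle of the lid's flat top, 80 mm above the table, 6 mm below the lever's hinge axis. Axes: x to the case's rear, away from the lever's free end and carrying handle; y along the long side, the way the red tab opens; z up. A loose loupe stands on the lid at +x, -y. Other heights are above the lid.
- orange_tab (a joint): Slide (m) of the red safety tab across the lever: 0 locked, opens to catch +y, clear from 0.020, stop 0.035; starts at 0 to 0.004, friction 1.2 N, stays put. Upright grip fin 16 (x) x 20 (y) mm, top at 48, centred at catch x -20, y 45 mm + slide. Tongue, as wide in x as the fin, at height 11 to 16; guide below it 26 mm wide in x, 9 high.
- orange_latch (a joint): Angle (rad) of the aluminium lever, hinged about catch y, 6 mm above the lid: 0 flat, latched; grows as its free end rises; stop 1.35 = standing. Blocked by the tab below about 0.15. Friction: 1 N at the grip, stays put. Lever 18 mm wide, 95 long, top at 9; white grip on it 22 (x) x 18 (y) mm, top at 48, centred at catch x -66, y 0 when flat; pinched along y it pivots in the fingers.
- blue_tab (a joint): Slide (m) of the same red tab on the blue case, 0 = locked, growing as it opens. To be left alone.

How it is judged (in metres and radians):
On the way, in this order (a step that is already met when the one before it is completed fails the run):
1. the orange case's safety tab is slid clear of the lever (value of joint orange_tab above 0.022 m), for 0.2 s.
2. the orange case's lever is lifted (value of joint orange_latch above 0.9 rad), for 0.2 s.
At the end, for the whole second after the job is handed in: The orange case's safety tab is slid aside (at least 19 mm), its lever stands raised by at least 0.9 rad (52 degrees) and at rest, and the blue case's tab is within 12 mm of locked (value of joint orange_tab above 0.019 m and value of joint orange_latch above 0.9 rad and velocity of joint orange_latch below 0.1 rad/s and value of joint blue_tab below 0.012 m); the robot touches nothing.
It fails at once if the blue case's safety tab is slid open (12 mm or more) (value of joint blue_tab above 0.012 m).
It also fails if it takes over 45 s, if anything falls off the work surface, if the arm or the gripper's body presses on something with over 40 N, if the wrist force passes 120 N, or if a joint passes its speed limit or range.

## Working session

There is one attempt and no reset: what is moved stays moved. The work goes in short steps, Python scripts to look and compute and a shell command to move; the robot and the scene stay as the last step left them, time stands still between calls to the robot, and variables do not carry over. Pictures are saved under pics/ and viewed, about 8 in all and at most 12, crops included, and the job is handed in when it is done.

```bash
mkdir -p pics; cat > h.py <<'E'
import numpy as np, cv2
from workcell import env
def ray(f,uv):
    K=np.array(f['intrinsics']);E=np.array(f['extrinsics'])
    d=E[:3,:3]@np.linalg.solve(K,[uv[0],uv[1],1.]);return E[:3,3],d
def atz(f,uv,z):
    o,d=ray(f,uv);return o+d*(z-o[2])/d[2]
def tri(rs):
    A=0;b=0
    for o,d in rs:
        d=d/np.linalg.norm(d);P=np.eye(3)-np.outer(d,d);A=A+P;b=b+P@o
    return np.linalg.solve(A,b)
def save(f,n,crop=None,s=1):
    im=f['frame'][:,:,::-1]
    if crop: im=im[crop[1]:crop[3],crop[0]:crop[2]]
    cv2.imwrite('pics/'+n,cv2.resize(im,None,fx=s,fy=s,interpolation=cv2.INTER_CUBIC))
E
python3 - <<'E'
from h import *
s=env.state();print(s['ee_pos'],s['ee_rot'],s['time_s'])
fr={}
for c in ['scene','top']:
    f=fr[c]=env.grab_frame(c);save(f,c+'1.png')
    print(c,np.round(f['extrinsics'],2).tolist())
    for t in ['orange_catch','orange_tab','orange_latch','blue_tab']:
        print(t,'PP',[(np.round(p['uv'],1),round(p['confidence'],2),np.round(atz(f,p['uv'],80)[:2])) for p in env.pinpoint(c,t)],'TR',[(np.round(p['uv'],1),round(p['confidence'],2),int(p['pixels'].sum())) for p in env.trace(c,t)])
E
```

```text
[213.65752175 533.66296927 403.90433544] [-1.79897203e+02 -9.03234839e-05  1.58182174e+02] 0.0
scene [[0.79, 0.42, -0.44, 904.98], [0.61, -0.56, 0.56, -429.6], [-0.01, -0.72, -0.7, 686.17], [0.0, 0.0, 0.0, 1.0]]
orange_catch PP [(array([356.5, 175.2]), 0.56, array([526., 196.]))] TR [(array([350.6, 188.9]), 0.96, 6320)]Traceback (most recent call last):
  File "<stdin>", line 8, in <module>
ValueError: it knows: orange_catch
```

View pics/scene1.png

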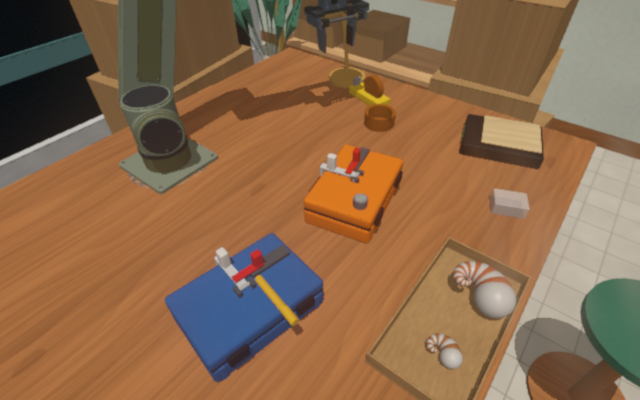

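The scene view shows the orange case at (355,190), its white grip at (331,160), its red fin at (356,156) and the loupe at (360,200). The blue case is at (245,300). I need the top view as well.

```bash
python3 - <<'E'
from h import *
f2=env.grab_frame('scene');p2=env.pinpoint('scene','orange_catch')
f=env.grab_frame('top');p=env.pinpoint('top','orange_catch')
save(f,'top1.png')
print(p,p2)
for a in p: print(atz(f,a['uv'],80))
if p and p2: print('tri',tri([ray(f,p[0]['uv']),ray(f2,p2[0]['uv'])]))
u=p[0]['uv'] if p else [320,200]
x0,y0=int(max(0,min(u[0]-80,480))),int(max(0,min(u[1]-60,280)))
print('crop',x0,y0);save(f,'top1c.png',(x0,y0,x0+160,y0+120),5)
E
```

```text
[{'uv': [234.5, 217.7], 'confidence': 0.81}] [{'uv': [356.1, 176.5], 'confidence': 0.83}]
[525.81162044 188.75445881  80.        ]
tri [526.89798645 189.88205083  79.66507864]
crop 154 157
```

View pics/top1c.png

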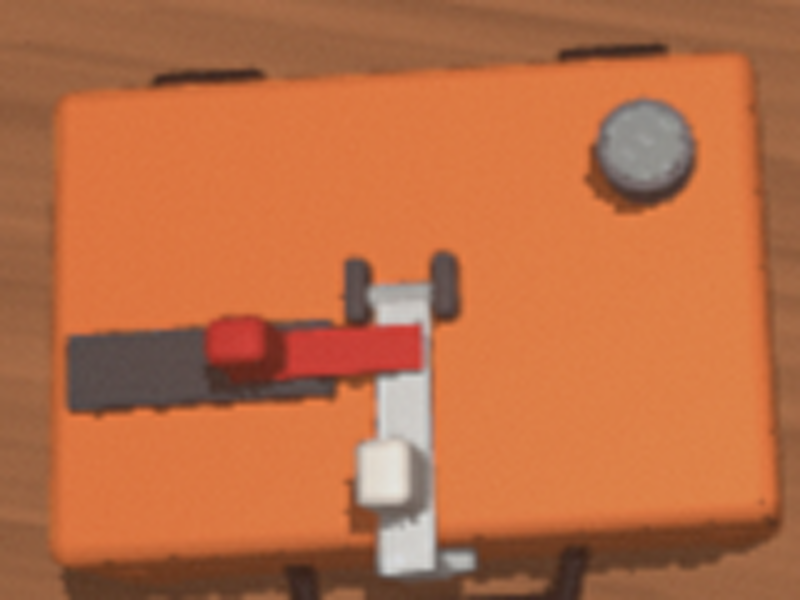

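The top crop (5x, origin 154,157) shows the hinge at about (402,303) and the lever end at (405,575). The fin top is at (237,340), the grip top at (385,470) and the loupe at (645,150). The lid's rear edge runs from (62,95) to (745,58). Catch +y points left in this picture.

```bash
python3 - <<'E'
from h import *
f=env.grab_frame('top')
P=lambda u,v,z:atz(f,(154+(u-2)/5,157+(v-2)/5),z)[:2]
c=np.array([526.5,189.3])
a=P(62,95,80)-P(745,58,80);print('rear edge yaw of y-axis',np.degrees(np.arctan2(a[1],a[0]))-90,np.linalg.norm(a))
a=P(400,292,89)-P(406,575,89);print('lever yaw of x',np.degrees(np.arctan2(a[1],a[0])),np.linalg.norm(a))
a=P(68,410,89)-P(335,397,89);print('guide yaw',np.degrees(np.arctan2(a[1],a[0]))-90,np.linalg.norm(a))
for n,u,v in[('fin',237,340),('grip',385,470)]: 
  p=P(u,v,128);print(n,p)
  for y in(-3,0,3):
    t=np.radians(y);R=np.array([[np.cos(t),-np.sin(t)],[np.sin(t),np.cos(t)]]);print(y,R.T@(p-c))
print(env.state()['ee_pos'],env.state()['ee_rot'])
E
```

```text
rear edge yaw of y-axis 11.575706335709725 241.58922245323888
lever yaw of x 11.978105864979302 96.27609306654237
guide yaw 11.126263186493972 89.99039282684878
fin [498.58776188 228.9238892 ]
-3 [-29.9477395   38.10877236]
0 [-27.91223812  39.6238892 ]
3 [-25.80023124  41.03039971]
grip [464.20705661 173.91674548]
-3 [-61.40247574 -18.62233306]
0 [-62.29294339 -15.38325452]
3 [-63.01267041 -12.10201154]
[213.68761855 533.79821261 404.6577009 ] [-1.79993052e+02  2.29225642e-04  1.58181246e+02]
```

```bash
python3 -m handwheel '[{"gripper":100,"travel":[0,0,0],"twist":-0.1162},{"gripper":100,"travel":[0,0,0],"twist":-0.1162},{"gripper":100,"travel":[0,0,0],"twist":-0.1162},{"gripper":100,"travel":[0,0,0],"twist":-0.1162},{"gripper":100,"travel":[0,0,0],"twist":-0.1162}]' 20
python3 -m handwheel '[{"gripper":100,"travel":[-0.018,-0.029,0],"twist":0},{"gripper":100,"travel":[-0.018,-0.029,0],"twist":0},{"gripper":100,"travel":[-0.018,-0.029,0],"twist":0},{"gripper":100,"travel":[-0.018,-0.029,0],"twist":0},{"gripper":100,"travel":[-0.018,-0.029,0],"twist":0}]'
python3 -m handwheel '[{"gripper":100,"travel":[-0.018,-0.029,0],"twist":0},{"gripper":100,"travel":[-0.018,-0.029,0],"twist":0},{"gripper":100,"travel":[-0.018,-0.029,0],"twist":0},{"gripper":100,"travel":[-0.018,-0.029,0],"twist":0},{"gripper":100,"travel":[-0.018,-0.029,0],"twist":0}]'
python3 -m handwheel '[{"gripper":100,"travel":[-0.018,-0.029,0],"twist":0},{"gripper":100,"travel":[-0.018,-0.029,0],"twist":0},{"gripper":100,"travel":[0,0,0],"twist":0}]'
```

```text
time_s: 0.82
ee_pos: [213.7, 533.8, 404.8]
ee_rot: [180.0, 0.0, -168.2]
force: [0.0, 0.9, -0.4]
gripper_width: 91.0
time_s: 1.23
ee_pos: [331.5, 408.4, 404.9]
ee_rot: [180.0, 0.0, -168.5]
force: [-0.1, 0.2, -0.3]
gripper_width: 91.0
time_s: 1.65
ee_pos: [448.7, 284.0, 404.9]
ee_rot: [180.0, 0.0, -168.5]
force: [0.6, 0.4, 0.3]
gripper_width: 91.1
time_s: 1.9
ee_pos: [497.8, 232.1, 404.7]
ee_rot: [-179.9, 0.1, -168.8]
force: [-0.9, -0.3, -1.0]
gripper_width: 91.3
```

```bash
python3 - <<'E'
from h import *
f=env.grab_frame('wrist');save(f,'w1.png');p=env.pinpoint('wrist','orange_catch')
for a in p: print(a,atz(f,a['uv'],80))
t=np.radians(11.5);R=np.array([[np.cos(t),-np.sin(t)],[np.sin(t),np.cos(t)]])
E=np.array(f['extrinsics']);K=np.array(f['intrinsics'])
for n,l in [('fin',(-20,45,48)),('grip',(-66,0,48)),('c',(0,0,0))]:
  w=np.r_[np.array([526.5,189.3])+R@np.array(l[:2]),80+l[2]];q=K@(E[:3,:3].T@(w-E[:3,3]));print(n,q[:2]/q[2])
E
```

```text
{'uv': [263.8, 217.6], 'confidence': 0.68} [529.55174944 190.35815077  80.        ]
fin [310.71106349 207.64003169]
grip [249.95752815 148.69521256]
c [263.18992383 214.32701113]
```

View pics/w1.png

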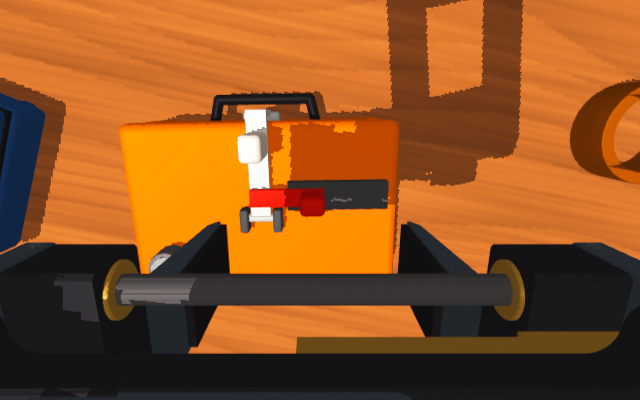

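The wrist view shows the fin top at about (312,203) and the grip at (250,148). Both match the predictions to within a few mm, and the case is square to the gripper. I'll go down and take hold of the fin.

```bash
python3 -m handwheel '[{"gripper":100,"travel":[0,-0.003,0.023],"twist":0},{"gripper":100,"travel":[0,0,0.023],"twist":0},{"gripper":100,"travel":[0,0,0.023],"twist":0},{"gripper":100,"travel":[0,0,0.023],"twist":0},{"gripper":100,"travel":[0,0,0.021],"twist":0}]' 20
python3 -m handwheel '[{"gripper":10,"travel":[0,0,0],"twist":0},{"gripper":10,"travel":[0,0,0],"twist":0},{"gripper":10,"travel":[0,0,0],"twist":0},{"gripper":10,"travel":[0,0,0],"twist":0},{"gripper":10,"travel":[0,0,0],"twist":0}]' 15
python3 -m handwheel '[{"gripper":10,"travel":[0,0,0],"twist":0},{"gripper":10,"travel":[0,0,0],"twist":0},{"gripper":10,"travel":[0,0,0],"twist":0},{"gripper":10,"travel":[0,0,0],"twist":0},{"gripper":10,"travel":[0,0,0],"twist":0}]' 15
```

```text
time_s: 2.42
ee_pos: [493.9, 233.9, 290.7]
ee_rot: [180.0, -0.0, -168.4]
force: [0.0, 0.4, 0.9]
gripper_width: 91.3
time_s: 2.83
ee_pos: [495.3, 233.2, 293.2]
ee_rot: [180.0, 0.1, -168.5]
force: [-0.7, -0.5, -0.4]
gripper_width: 60.7
time_s: 3.25
ee_pos: [495.2, 232.7, 291.8]
ee_rot: [180.0, 0.0, -168.5]
force: [0.6, -0.7, 0.4]
gripper_width: 27.6
```

```bash
python3 -m handwheel '[{"gripper":10,"travel":[0,0,0],"twist":0},{"gripper":10,"travel":[0,0,0],"twist":0},{"gripper":10,"travel":[0,0,0],"twist":0},{"gripper":10,"travel":[0,0,0],"twist":0}]' 15
python3 -m handwheel '[{"gripper":10,"travel":[0,0.008,0],"twist":0},{"gripper":10,"travel":[0,0.008,0],"twist":0},{"gripper":10,"travel":[0,0.008,0],"twist":0},{"gripper":10,"travel":[0,0.007,0],"twist":0},{"gripper":10,"travel":[0,0,0],"twist":0}]'
python3 -m handwheel '[{"gripper":10,"travel":[0,0,0],"twist":0},{"gripper":10,"travel":[0,0,0],"twist":0},{"gripper":10,"travel":[0,0,0],"twist":0}]'
```

```text
time_s: 3.58
ee_pos: [495.2, 232.7, 291.7]
ee_rot: [-180.0, -0.0, -168.5]
force: [1.2, -0.7, 1.3]
gripper_width: 20.0
time_s: 4.0
ee_pos: [488.8, 263.4, 291.8]
ee_rot: [-179.7, -0.0, -168.4]
force: [1.9, -6.7, 4.0]
gripper_width: 19.9
time_s: 4.25
ee_pos: [488.8, 263.0, 291.8]
ee_rot: [-179.8, -0.0, -168.4]
force: [-0.3, -6.0, 2.8]
gripper_width: 19.8
```

```bash
python3 -m handwheel '[{"gripper":100,"travel":[0,0,0],"twist":0},{"gripper":100,"travel":[0,0,0],"twist":0},{"gripper":100,"travel":[0,0,0],"twist":0},{"gripper":100,"travel":[0,0,0],"twist":0},{"gripper":100,"travel":[0,0,0],"twist":0}]' 15
python3 -m handwheel '[{"gripper":100,"travel":[0,0,-0.025],"twist":0},{"gripper":100,"travel":[0,0,-0.03],"twist":0},{"gripper":100,"travel":[0.022,-0.04,0],"twist":0},{"gripper":100,"travel":[0.021,-0.04,0],"twist":0},{"gripper":100,"travel":[0,0,0],"twist":0}]'
python3 - <<'E'
from h import *
s=env.state();print(s['ee_pos'],s['ee_rot'],s['gripper_width'])
f=env.grab_frame('wrist');save(f,'w2.png');g=env.grab_frame('top');save(g,'t2.png',(154,157,314,277),5)
E=np.array(f['extrinsics']);K=np.array(f['intrinsics']);t=np.radians(11.5);R=np.array([[np.cos(t),-np.sin(t)],[np.sin(t),np.cos(t)]])
for l in [(-66,0,48),(-20,78,48)]:
  w=np.r_[np.array([526.5,189.3])+R@np.array(l[:2]),80+l[2]];q=K@(E[:3,:3].T@(w-E[:3,3]));print(q[:2]/q[2])
E
```

```text
time_s: 4.67
ee_pos: [489.0, 263.6, 291.7]
ee_rot: [180.0, 0.0, -168.5]
force: [-0.3, 1.0, 0.8]
gripper_width: 50.4
time_s: 5.08
ee_pos: [462.5, 179.2, 346.9]
ee_rot: [-179.8, -0.2, -168.7]
force: [-0.8, 0.1, 0.3]
gripper_width: 83.7
[462.48591998 179.21394308 346.85398449] [-179.8398327    -0.2123197  -168.67199467] 83.70093033055204
[309.54357174 234.12453221]
[429.58471301 300.39397054]
```

View pics/w2.png

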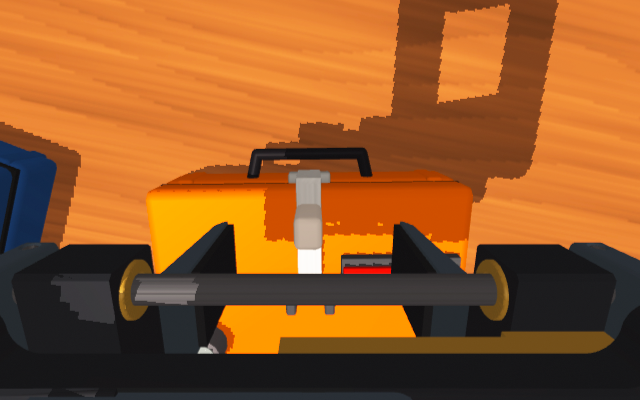

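The wrist view shows the grip between the jaws at about (309,225). The red tongue's edge at (343,270) is clear of the lever, whose edge is at (321,260). Next I'll go down and grip.

```bash
python3 -m handwheel '[{"gripper":100,"travel":[0.002,-0.003,0.018],"twist":0},{"gripper":100,"travel":[0,0,0.018],"twist":0},{"gripper":100,"travel":[0,0,0.018],"twist":0},{"gripper":50,"travel":[0,0,0],"twist":0},{"gripper":20,"travel":[0,0,0],"twist":0}]' 15
python3 -m handwheel '[{"gripper":5,"travel":[0,0,0],"twist":0},{"gripper":5,"travel":[0,0,0],"twist":0},{"gripper":5,"travel":[0,0,0],"twist":0},{"gripper":5,"travel":[0,0,0],"twist":0},{"gripper":5,"travel":[0,0,0],"twist":0}]'
python3 -m handwheel '[{"gripper":5,"travel":[0,0,0],"twist":0},{"gripper":5,"travel":[0,0,0],"twist":0},{"gripper":5,"travel":[0,0,0],"twist":0},{"gripper":5,"travel":[0,0,0],"twist":0},{"gripper":5,"travel":[0,0,0],"twist":0}]'
```

```text
time_s: 5.6
ee_pos: [463.9, 181.0, 292.2]
ee_rot: [180.0, -0.1, -168.5]
force: [-0.5, 0.0, 0.4]
gripper_width: 80.8
time_s: 6.02
ee_pos: [463.7, 180.1, 293.3]
ee_rot: [180.0, 0.1, -168.5]
force: [0.5, 0.2, -0.2]
gripper_width: 47.5
time_s: 6.43
ee_pos: [464.1, 177.5, 292.7]
ee_rot: [-179.5, -0.0, -168.3]
force: [3.6, -15.4, 2.3]
gripper_width: 18.0
```

```bash
python3 -m handwheel '[{"gripper":5,"travel":[-0.0048,-0.0015,-0.0079],"twist":0},{"gripper":5,"travel":[-0.0058,-0.001,-0.0071],"twist":0},{"gripper":5,"travel":[-0.0066,0,-0.0064],"twist":0},{"gripper":5,"travel":[0,0,0],"twist":0}]' 20
python3 -m handwheel '[{"gripper":5,"travel":[0,0,0],"twist":0}]'
```

```text
time_s: 6.77
ee_pos: [480.2, 179.6, 314.0]
ee_rot: [-179.8, -0.4, -168.5]
force: [-3.7, -6.7, 4.2]
gripper_width: 17.7
time_s: 6.85
ee_pos: [480.0, 179.5, 313.9]
ee_rot: [-179.8, -0.3, -168.4]
force: [-3.6, -6.9, 4.1]
gripper_width: 17.7
```

```bash
python3 -m handwheel '[{"gripper":5,"travel":[-0.0073,0,-0.0055],"twist":0},{"gripper":5,"travel":[-0.0081,0,-0.0046],"twist":0},{"gripper":5,"travel":[-0.0085,0,-0.0035],"twist":0},{"gripper":5,"travel":[0,0,0],"twist":0}]' 20
python3 -m handwheel '[{"gripper":5,"travel":[-0.0088,0,-0.0024],"twist":0},{"gripper":5,"travel":[-0.0092,0,-0.0014],"twist":0},{"gripper":5,"travel":[-0.0091,0,-0.0001],"twist":0},{"gripper":5,"travel":[-0.007,0,0.0007],"twist":0},{"gripper":5,"travel":[0,0,0],"twist":0}]'
python3 -m handwheel '[{"gripper":5,"travel":[0,0,0],"twist":0},{"gripper":5,"travel":[0,0,0],"twist":0},{"gripper":5,"travel":[0,0,0],"twist":0}]'
python3 - <<'E'
from h import *
f=env.grab_frame('scene');save(f,'s2.png',(270,90,430,210),5)
E
```

```text
time_s: 7.18
ee_pos: [504.0, 184.5, 327.9]
ee_rot: [-179.8, -0.3, -168.5]
force: [-3.8, -6.1, 6.7]
gripper_width: 17.8
time_s: 7.6
ee_pos: [538.5, 191.7, 331.5]
ee_rot: [-179.8, -0.0, -168.5]
force: [-0.5, -5.6, 4.0]
gripper_width: 17.8
time_s: 7.85
ee_pos: [538.1, 191.6, 331.5]
ee_rot: [-179.8, 0.0, -168.5]
force: [1.0, -5.2, 3.8]
gripper_width: 18.1
```

View pics/s2.png

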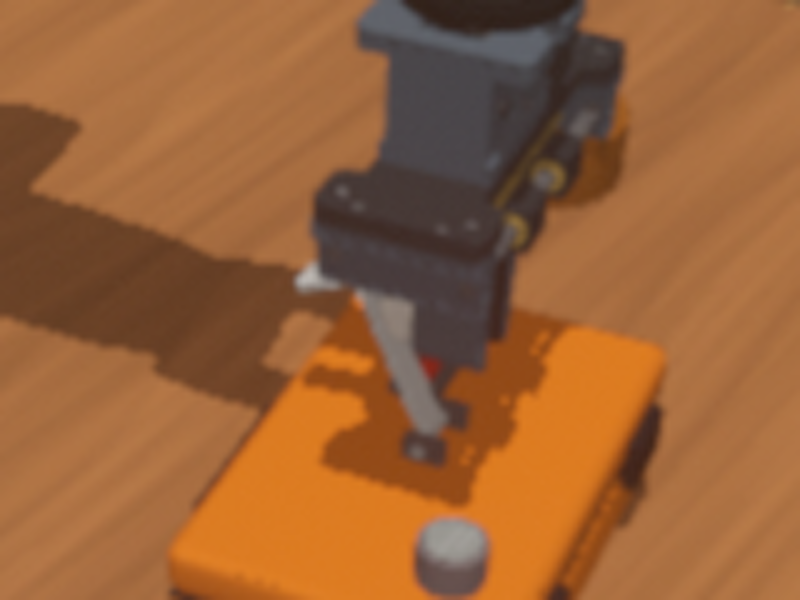

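The lever stands raised at (395,360), held in the jaws, and the loupe is untouched at (452,555). Now release and retreat upward.

```bash
python3 -m handwheel '[{"gripper":100,"travel":[0,0,0],"twist":0},{"gripper":100,"travel":[0,0,0],"twist":0},{"gripper":100,"travel":[0,0,0],"twist":0},{"gripper":100,"travel":[0,0,0],"twist":0},{"gripper":100,"travel":[0,0,0],"twist":0}]'
python3 -m handwheel '[{"gripper":100,"travel":[0,0,0],"twist":0},{"gripper":100,"travel":[0,0,0],"twist":0},{"gripper":100,"travel":[0,0,0],"twist":0},{"gripper":100,"travel":[0,0,-0.01],"twist":0},{"gripper":100,"travel":[0,0,-0.02],"twist":0}]'
python3 -m handwheel '[{"gripper":100,"travel":[0,0,-0.03],"twist":0},{"gripper":100,"travel":[0,0,-0.03],"twist":0},{"gripper":100,"travel":[0,0,-0.03],"twist":0},{"gripper":100,"travel":[0,0.04,-0.01],"twist":0},{"gripper":100,"travel":[0,0.04,0],"twist":0}]'
python3 -m handwheel '[{"gripper":100,"travel":[0,0.04,0],"twist":0},{"gripper":100,"travel":[0,0.04,0],"twist":0},{"gripper":100,"travel":[0,0.04,0],"twist":0},{"gripper":100,"travel":[0,0,0],"twist":0},{"gripper":100,"travel":[0,0,0],"twist":0}]'
python3 - <<'E'
from h import *
f=env.grab_frame('scene');save(f,'s3.png',(150,90,430,300),2.8)
E
```

```text
time_s: 8.32
ee_pos: [537.7, 192.8, 330.7]
ee_rot: [180.0, -0.0, -168.5]
force: [-0.6, 0.8, 0.7]
gripper_width: 48.3
time_s: 8.73
ee_pos: [537.2, 192.4, 359.5]
ee_rot: [-180.0, -0.3, -168.5]
force: [0.1, -0.2, -0.5]
gripper_width: 81.6
time_s: 9.15
ee_pos: [522.3, 270.4, 466.3]
ee_rot: [179.9, 0.5, -168.8]
force: [0.9, 1.1, -0.3]
gripper_width: 91.3
time_s: 9.57
ee_pos: [497.2, 390.3, 461.1]
ee_rot: [-180.0, 0.0, -168.3]
force: [-0.1, -0.6, 0.1]
gripper_width: 91.3
```

View pics/s3.png

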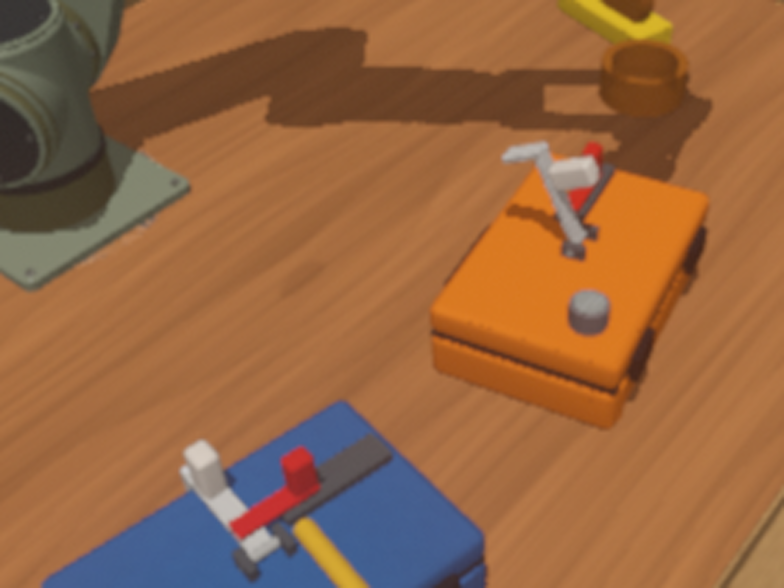

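The lever stands free at (560,195), the orange tab has slid aside to (590,165) and the blue tab still lies across its lever. The arm touches nothing, so I'm handing in.

```bash
python3 -c "
from workcell import env
print(env.job_done(),env.state()['time_s'])"
```

```text
the job is handed in; nothing more can be done
the job is handed in; nothing more can be done
```

I gripped the orange case's red tab by its fin and slid it about 31 mm. I then pinched the white grip and swung the lever up through its arc, released it and backed the arm away. I handed the job in at about 9.6 s of robot time, and no verdict came back.

- **Orange lever:** the last picture shows it standing free. From the tool's path I estimate about 1.2 rad; I did not measure the angle from the images.
- **Orange tab:** the last picture shows it aside and clear of the lever. The 31 mm comes from how far the tool moved, since I did not measure the tab separately.
- **Blue case:** its tab still lies across the lever, and I never went near it.
- **Contact:** force readings were near zero after release, and the loupe is still on the lid. The largest reading was about 16 N, while closing on the lever grip slightly off centre.

No check failed. The camera and model positions disagreed by up to about 3 mm, which both grasps tolerated.

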